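Clamp a carved panel on the stand with a torque-limiting wing knob

TASK

Secure the carved panel on the sloping stand: swing the clamp's steel arm round until it is fully home against its stop, with its rubber shoe on the plain block at the panel's edge. Then turn the clamp's wing knob clockwise until its slip clutch clicks for the first time, stop there, without letting it click again or backing it off, and let go. Leave the two gouges at the foot of the slope where they lie.

Things in the scene. Friction and masses are not known exactly. Their poses are not given: they have to be found in the camera images.
- stand: Plywood base (350 x 460 x 12 mm) with a board that slopes up 30 degrees towards the robot, its face away from it; fixed. Origin on the table, 97.5 mm below the slope's surface; x towards the robot, z up. Slope axes: x uphill, y as the stand's, z square off the slope (30 degrees from vertical, leaning away from the robot).
- post_foot (a point): Foot of the clamp's steel post: where its axis meets the slope's surface. Axes are the slope's: x uphill, z square off the slope along the post. Arm, screw and wing knob all turn about this z axis; heights 'off the slope' are measured along it. Fixed to the stand.
- swing_arm (a joint): Angle (rad) of the clamp's flat steel arm about the post: 0 = fully home at its stop, pointing along the slope's -y over the panel's edge; it starts at 0.7 to 1.4, swung uphill (counter-clockwise from above). 26 mm wide, reaches 105 mm from the post axis, 42 to 54 mm off the slope. Friction 0.12 N m (1.2 N at the peg); stays where it is left.
- swing_peg (a point): Dark round upright peg at the end of the steel arm, to hold or push when swinging it: 16 mm diameter, 40 mm tall (54 to 94 mm off the slope), square to the slope, 105 mm from the post axis. Point: on its axis, 76 mm off the slope, 18 mm below its top. Axes turn with the arm, which points along -y; z off the slope.
- collar_foot (a point): Brass pressure collar (34 mm diameter, 6 mm thick) on the post between the arm's hub and the index disc. Tightening the screw brings it down a few millimetres, how many varies, until it presses on the hub and the screw stops. Point: centre of its underside. z off the slope.
- hub_top (a point): Centre of the top of the steel arm's round hub (38 mm diameter), 54 mm off the slope on the post axis, on which the brass collar presses. Axes turn with the arm.
- land (a point): Plain uncarved block (40 x 50 mm, top 30 mm off the slope) at the clamp side of the carved panel; the rubber shoe under the arm's end stands just on it when the arm is home. Point: on its top face where the shoe stands. z off the slope.
- wing_grip (a point): Centre of the clamp's black wing knob, 114 mm off the slope on the post axis: a bar 66 mm long, 14 mm thick, 28 mm high (100 to 128 mm off the slope) on a neck of 14 mm diameter. x along the bar, z along the turning axis, out of the slope. Clockwise from above (about -z) tightens: a light drag of 0.1 N m for 0.9 to 2.0 rad, which varies, until the collar presses.
- wing_top (a point): Middle of the wing knob's top, 128 mm off the slope; axes as wing_grip. Clutch: once the collar presses, torque climbs within about 0.25 rad to 0.30 N m, then the clutch snaps over (a click): torque drops at once to zero or below, and, let go, the knob rests 0.40 rad ahead of the screw. At 0.65 rad ahead it would click again. Let go, it settles at the nearest rest.
- index (a point): Tip of the small nose on the aluminium index disc (36 mm diameter) under the wing knob, 72 mm off the slope, 26 mm from the axis. The disc turns with the screw. x points from the axis through the nose: parallel to the wing bar before the click, 0.40 rad (23 degrees) behind it after one click, 0.80 after two.
- gouge_long_mid (a point): Bystander: gouge with square wooden handle (120 mm) and steel blade (100 mm), lying on the stand's base board at the foot of the slope, 22 mm high; point at the ferrule, half-way up.
- gouge_short_mid (a point): Bystander: shorter gouge (handle 100 mm, blade 60 mm) lying likewise; point at the ferrule, half-way up.

How it is judged:
By the outcome, as a careful person would: the job done as asked, in the order asked, and still so for the second after the job is handed in, with the robot touching nothing.
It also fails if it takes over 59 s, if anything falls off the work surface, if the arm or the gripper's body presses on something with over 40 N, if the wrist force passes 120 N, or if a joint passes its speed limit or range.

ROBOT

A 6-joint arm with a two-finger parallel gripper is mounted at the origin on the work surface. World frame = base frame: x ahead of the robot, y to its left, z up, the work surface at z = 0. Lengths are in m, angles in degrees, forces in N, time in s.
With the tool pointing down it reaches from about 0.325 to 0.85 m from the base axis. Payload 15.5 kg.
Tool frame: the origin (TCP) lies at the very end of the fingers, on their centre line; the grasp point (between the pads) lies arm.grip_depth behind it (arm.grip_depth is the distance from the TCP to the grasp point, in m); z points along the fingers, y is the line along which they close (so a half turn about z gives the same grasp; the last joint's range is limited). The gripper opens to 91 mm and grips with 3 to 60 N. Pads are 32 mm wide; open, the fingers measure 118 mm over their backs; the gripper's body (76 mm by 178 mm) begins 60 mm behind the grasp point.
Start: joints at [58.241, 28.281, 77.091, -0, 74.628, -5.472], TCP at [0.277, 0.56, 0.214] pointing down, gripper open.
Joint ranges: [-166.48, 166.48], [-47.26, 123.95], [12.59, 153.08], [-70.14, 250.14], [6.76, 159.57], [-176.63, 176.63]. Speed limits (degrees/s): [108.29, 108.29, 147.25, 172.46, 172.46, 172.46].

INTERFACE

Orientations are given as a 3x3 rotation matrix whose columns are the frame's x, y, z axes.
In Python, from rig import arm gives the robot as it stands. Calls block until the motion is done:
- arm.move_to(position, orientation): joint-space move of the TCP to a pose.
- arm.move_l(position, orientation=None, feed=0.15): straight line of the TCP; orientation=None keeps the orientation; feed is the mean speed in m/s.
- arm.move_joints(angles): joint-space move.
- arm.grip(opening): finger opening in m; the grip force is fixed at half the most; returns when the fingers have stopped.
- arm.sleep(seconds).
- arm.solve_ik(position, orientation): joint angles nearest the present ones, or None.
- arm.snapshot(name): name is "scene" or "top" or "wrist"; returns the picture (384x512x3 uint8, red, green, blue); there is no depth.
- arm.get_calibration(name): a dict with "intrinsics" (3x3 intrinsics, pixels), "k1" (the pictures are not rectified: a ray, as slopes to the right and down, at radius r is drawn at 1 + k1 r^2 times it, then the intrinsics apply), "cam_to_world" (4x4, takes a point from camera to world coordinates). Camera axes: x right, y down, z forward; pixel columns grow to the right and rows downward; lengths in m; the calibration is good to about 2 mm. A picture is of the moment at which its call begins: read the wrist's pose just before it. get_calibration takes no time and is no camera call; for the wrist camera it gives the pose at the moment of the call.
A pose or a line that the arm cannot do raises arm.Unreachable and nothing moves.
- arm.sign_off(): hands the job in; it is judged then, once.
Readings, each from a call of its own:
- arm.current_t(): time.
- arm.current_joint_positions(): joint angles.
- arm.current_dq(): joint speeds.
- arm.current_tau(): joint torques, N m.
- arm.current_ee_pos(): TCP position.
- arm.current_tool_rot(): TCP orientation.
- arm.current_force(): force on the tool from outside, world axes, zero at the start.
- arm.current_torque(): the same for the moment, N m.
- arm.current_width(): finger opening in m.
- arm.current_grasp_force(): force on a finger pad.
Only numpy, scipy, OpenCV 4.12 (cv2) and the standard library are available. Lean on these libraries where they do the work, as an engineer would, in place of code of your own. Each camera call takes 0.05 s, during which the arm holds its last target. There are 200 camera calls.

## Working session

There is one attempt and no reset: what is moved stays moved. The work goes in short steps, each a Python script; the robot and the scene stay as the last script left them, time stands still between calls to the robot, and variables do not carry over. Pictures are saved under pics/ and viewed, at most 10 in all, crops included, and the job is handed in when it is done.

```bash
ls; mkdir -p pics; python3 - <<'E'
from rig import arm
import cv2,numpy as np
ims=[]
for n in ("scene","top"):
    im=arm.snapshot(n); cv2.imwrite(f"pics/{n}0.png",im[:,:,::-1])
    c=arm.get_calibration(n); print(n,np.round(c["intrinsics"],1).tolist(),c["k1"],np.round(c["cam_to_world"],3).tolist())
print(arm.grip_depth,arm.current_t(),arm.current_tool_rot())
c=arm.get_calibration("wrist");print(np.linalg.inv(np.r_[np.c_[arm.current_tool_rot(),arm.current_ee_pos()],[[0,0,0,1]]])@c["cam_to_world"])
E
```

```text
pics
scene [[405.9, 0.0, 262.2], [0.0, 405.9, 186.7], [0.0, 0.0, 1.0]] -0.023138245256424564 [[-0.088, 0.546, -0.833, 1.331], [0.996, 0.042, -0.078, 0.175], [-0.008, -0.836, -0.548, 0.589], [0.0, 0.0, 0.0, 1.0]]
top [[444.0, 0.0, 251.8], [0.0, 444.0, 190.9], [0.0, 0.0, 1.0]] -0.10859422205299568 [[0.002, -0.994, 0.114, 0.563], [-1.0, -0.005, -0.018, 0.088], [0.019, -0.114, -0.993, 0.896], [0.0, 0.0, 0.0, 1.0]]
0.0188 0.1 [[-8.96551414e-01  4.42939303e-01 -5.79308080e-04]
 [ 4.42939666e-01  8.96550962e-01 -9.07943525e-04]
 [ 1.17215345e-04 -1.07061658e-03 -9.99999420e-01]]
[[ 8.90640165e-04 -9.63454410e-01 -2.67870878e-01  7.49692426e-02]
 [ 9.99999449e-01  7.09182943e-04  7.74157467e-04  5.95124906e-04]
 [-5.55895968e-04 -2.67871420e-01  9.63454510e-01 -1.71300536e-01]
 [ 0.00000000e+00  0.00000000e+00  0.00000000e+00  1.00000000e+00]]
```

View pics/scene0.png

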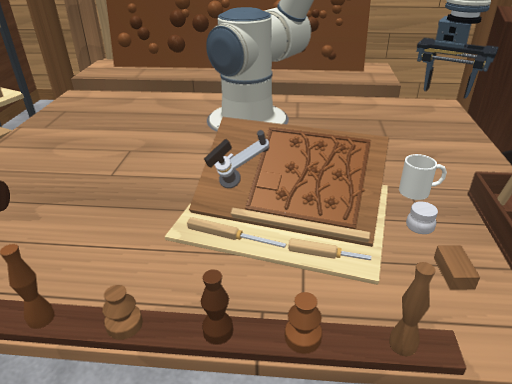

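View pics/top0.png

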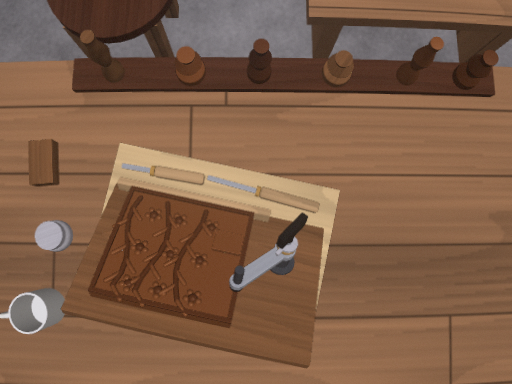

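```bash
cat > h.py <<'E'
import numpy as np,cv2
from rig import arm
def rays(cal,px):
    K=cal["intrinsics"];q=(np.atleast_2d(px).astype(float)-[K[0][2],K[1][2]])/[K[0][0],K[1][1]]
    u=q.copy()
    for _ in range(20): u=q/(1+cal["k1"]*(u**2).sum(1,keepdims=True))
    T=np.array(cal["cam_to_world"]);d=np.c_[u,np.ones(len(u))]@T[:3,:3].T
    return T[:3,3],d/np.linalg.norm(d,axis=1,keepdims=True)
def on_plane(cal,px,p0,n):
    o,d=rays(cal,px);return o+d*((np.dot(np.subtract(p0,o),n))/(d@n))[:,None]
def tri(c1,p1,c2,p2):
    A=np.zeros((3,3));b=np.zeros(3);L=[]
    for c,p in((c1,p1),(c2,p2)):
        o,d=rays(c,p);M=np.eye(3)-np.outer(d[0],d[0]);A+=M;b+=M@o;L.append((o,M))
    X=np.linalg.solve(A,b);return X,[np.linalg.norm(M@(X-o)) for o,M in L]
def proj(cal,X):
    T=np.array(cal["cam_to_world"]);p=(np.atleast_2d(X)-T[:3,3])@T[:3,:3];u=p[:,:2]/p[:,2:]
    u=u*(1+cal["k1"]*(u**2).sum(1,keepdims=True));K=np.array(cal["intrinsics"]);return u*[K[0,0],K[1,1]]+[K[0,2],K[1,2]]
E
python3 - <<'E'
from h import *
t=arm.get_calibration("top");s=arm.get_calibration("scene")
it=cv2.imread("pics/top0.png");isc=cv2.imread("pics/scene0.png")
for n,im,c in(("top",it,t),("scene",isc,s)):
    h=cv2.cvtColor(im,cv2.COLOR_BGR2HSV)
    m=cv2.inRange(h,(15,40,150),(32,150,255));m=cv2.morphologyEx(m,cv2.MORPH_CLOSE,np.ones((5,5)))
    cs,_=cv2.findContours(m,0,1);cs=sorted(cs,key=cv2.contourArea)[-2:]
    for k in cs: print(n,cv2.contourArea(k),cv2.boundingRect(k),cv2.approxPolyDP(k,4,True)[:,0].tolist())
P=on_plane(t,[[122,148],[339,187]],[0,0,.012],[0,0,1.]);print(P,np.linalg.norm(P[0]-P[1]))
a=cv2.resize(it[195:305,215:345],None,fx=3,fy=3,interpolation=2);b=cv2.resize(isc[115:225,180:310],None,fx=3,fy=3,interpolation=2)
cv2.imwrite("pics/c1.png",np.hstack([a,b]))
E
```

```text
top 0.0 (284, 252, 7, 2) [[284, 252], [290, 252]]
top 9211.0 (101, 143, 239, 162) [[119, 143], [101, 213], [116, 183], [292, 221], [305, 213], [306, 224], [324, 229], [317, 304], [338, 189]]
scene 167.5 (0, 87, 22, 16) [[0, 102], [21, 93], [0, 87]]
scene 8491.0 (164, 184, 227, 101) [[388, 186], [381, 186], [374, 232], [231, 208], [235, 214], [372, 238], [372, 246], [191, 213], [190, 203], [182, 204], [185, 209], [164, 237], [175, 245], [306, 266], [329, 279], [336, 275], [382, 283]]
[[ 0.75063283  0.33663418  0.012     ]
 [ 0.67261912 -0.1044292   0.012     ]] 0.4479096412575841
```

View pics/c1.png

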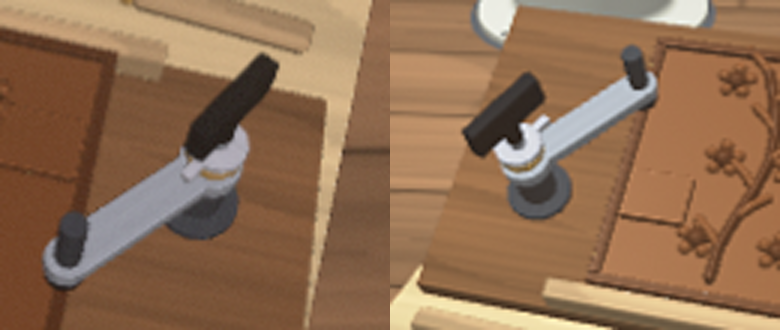

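```bash
python3 - <<'E'
from h import *
t=arm.get_calibration("top");s=arm.get_calibration("scene")
it=cv2.imread("pics/top0.png");isc=cv2.imread("pics/scene0.png")
P=on_plane(t,[[119,143],[338,189]],[0,0,.012],[0,0,1.]);P2=on_plane(s,[[164,237],[382,283]],[0,0,.012],[0,0,1.])
for Q in(P,P2):
    d=Q[0]-Q[1] if Q[0,1]>Q[1,1] else Q[1]-Q[0]; print(Q.round(4).tolist(),np.linalg.norm(d),"stand -y yaw",np.degrees(np.arctan2(d[1],d[0])))
r={}
for n,im,(x0,y0,x1,y1) in(("top",it,(215,195,345,305)),("scene",isc,(195,115,310,225))):
    g=im[y0:y1,x0:x1].max(2); m=(g<62).astype(np.uint8)
    k,lab,st,ce=cv2.connectedComponentsWithStats(m)
    for i in range(1,k):
        if st[i,4]>25:
            pts=np.argwhere(lab==i)[:,::-1].astype(np.float32)
            print(n,st[i].tolist(),(ce[i]+[x0,y0]).round(1),cv2.minAreaRect(pts+np.float32([x0,y0])), g[lab==i].mean())
E
```

```text
[[0.761, 0.3433, 0.012], [0.6685, -0.1023, 0.012]] 0.4550888911367247 stand -y yaw 78.27159745764116
[[0.6707, -0.1033, 0.012], [0.7698, 0.3502, 0.012]] 0.4641575814860883 stand -y yaw 77.68027598620452
top [62, 19, 30, 34, 409] [291.5 230.7] ((292.5, 231.0), (12.020814895629883, 40.305084228515625), 45.0) 44.76039119804401
top [61, 66, 14, 7, 51] [282.6 264.3] ((282.6756591796875, 264.5540466308594), (5.260767459869385, 13.645115852355957), 80.53767395019531) 56.86274509803921
top [19, 76, 10, 13, 82] [237.7 277.6] ((237.61767578125, 277.0294189453125), (8.00367546081543, 12.369316101074219), 14.03624439239502) 53.03658536585366
scene [63, 20, 7, 10, 46] [261.6 139.3] ((261.70001220703125, 139.10000610351562), (10.11928653717041, 5.0596442222595215), 71.56504821777344) 55.82608695652174
scene [10, 25, 26, 27, 270] [218.4 154.2] ((219.10633850097656, 154.76695251464844), (14.596997261047363, 30.337539672851562), 47.72631072998047) 49.2962962962963
scene [29, 58, 11, 10, 53] [229.3 178.5] ((229.70755004882812, 178.27359008789062), (6.021972179412842, 10.878399848937988), 60.945396423339844) 59.43396226415094
```

```bash
cat >> h.py <<'E'
yaw=np.radians(168.0);xh=np.array([np.cos(yaw),np.sin(yaw),0]);Z=np.array([0,0,1.])
N=-.5*xh+np.sqrt(.75)*Z;U=np.sqrt(.75)*xh+.5*Z;Y=np.cross(Z,xh);S=np.c_[U,Y,N]
def R(a):  # tool z=-N, closing line (tool y) at angle a from uphill, ccw about N
    y=U*np.cos(a)+Y*np.sin(a);return np.c_[np.cross(y,-N),y,-N]
E
python3 - <<'E'
from h import *
t=arm.get_calibration("top");s=arm.get_calibration("scene")
O=np.array([.717,.122,0])+.175*xh+.0975*Z
K,e=tri(t,[291.5,230.7],s,[218.4,154.2]);print("knob",K,e,(K-O)@S)
F=K-.114*N
Pg,e=tri(t,[237.7,277.6],s,[261.6,139.3]);print("peg",Pg,e,(Pg-F)@S)
Nn,e=tri(t,[277,252],s,[231,156]);print("nose",Nn,e,(Nn-F)@S)
print("foot",proj(t,F),proj(s,F),(F-O)@S,F)
for a in range(-180,180,30):
    q=[arm.solve_ik(K+h*N,R(np.radians(a))) for h in (.12,-.015)]
    print(a,[None if x is None else np.round(x) for x in q])
E
```

```text
knob [0.58034622 0.01113857 0.17330023] [np.float64(0.0009686717654943362), np.float64(0.0009686717654943353)] [-0.01785618  0.13685076  0.09783584]
peg [0.5049397  0.09759307 0.17403406] [np.float64(0.00028808616936268924), np.float64(0.00028808616936266826)] [ 0.07981055 -0.06888736  0.06876871]
nose [0.54546596 0.03248336 0.15052828] [np.float64(0.0002830767580782185), np.float64(0.00028307675807822676)] [ 0.02200439 -0.01362634  0.07500097]
foot [[278.91590893 262.48256824]] [[229.85450833 179.65011377]] [-0.01785618  0.13685076 -0.01616416] [0.52459181 0.02298953 0.07457333]
-180 [array([ -7.,  45.,  42.,   3., 123.,   6.]), array([ -6.,  43.,  64.,   3., 103.,   5.])]
-150 [array([ -7.,  45.,  42.,   3., 123., -24.]), array([ -6.,  43.,  64.,   3., 103., -25.])]
-120 [array([ -7.,  45.,  42.,   3., 123., -54.]), array([ -6.,  43.,  64.,   3., 103., -55.])]
-90 [array([ -7.,  45.,  42.,   3., 123., -84.]), array([ -6.,  43.,  64.,   3., 103., -85.])]
-60 [array([  -7.,   45.,   42.,    3.,  123., -114.]), array([  -6.,   43.,   64.,    3.,  103., -115.])]
-30 [array([  -7.,   45.,   42.,    3.,  123., -144.]), array([  -6.,   43.,   64.,    3.,  103., -145.])]
0 [array([  -7.,   45.,   42.,    3.,  123., -174.]), array([  -6.,   43.,   64.,    3.,  103., -175.])]
30 [array([ -7.,  45.,  42.,   3., 123., 156.]), array([ -6.,  43.,  64.,   3., 103., 155.])]
60 [array([ -7.,  45.,  42.,   3., 123., 126.]), array([ -6.,  43.,  64.,   3., 103., 125.])]
90 [array([ -7.,  45.,  42.,   3., 123.,  96.]), array([ -6.,  43.,  64.,   3., 103.,  95.])]
120 [array([ -7.,  45.,  42.,   3., 123.,  66.]), array([ -6.,  43.,  64.,   3., 103.,  65.])]
150 [array([ -7.,  45.,  42.,   3., 123.,  36.]), array([ -6.,  43.,  64.,   3., 103.,  35.])]
```

```bash
python3 - <<'E'
from h import *
K=np.array([.580,.011,.173])
p=np.array(arm.current_ee_pos());arm.move_l(p+[.05,-.08,.2],feed=.4)
for i,a in enumerate((-120,-210)):
    arm.move_to(K+.11*N,R(np.radians(a)))
    c=arm.get_calibration("wrist");im=arm.snapshot("wrist");cv2.imwrite(f"pics/w{i}.png",im[:,:,::-1])
    np.savez(f"w{i}.npz",**{k:np.array(v) for k,v in c.items()})
    print(arm.current_t(),np.round(arm.current_force(),2),np.round(arm.current_torque(),3))
a=cv2.imread("pics/w0.png");b=cv2.imread("pics/w1.png")
cv2.imwrite("pics/w01.png",np.vstack([np.hstack([a,b])])[:, :][::1,::1] if 0 else cv2.resize(np.hstack([a,b]),(800,300)))
E
```

```text
2.9833 [ 0.29  1.03 -0.32] [-0.073 -0.333 -0.012]
4.4917 [-0.65 -0.04 -0.83] [-0.172 -0.268 -0.013]
```

View pics/w01.png

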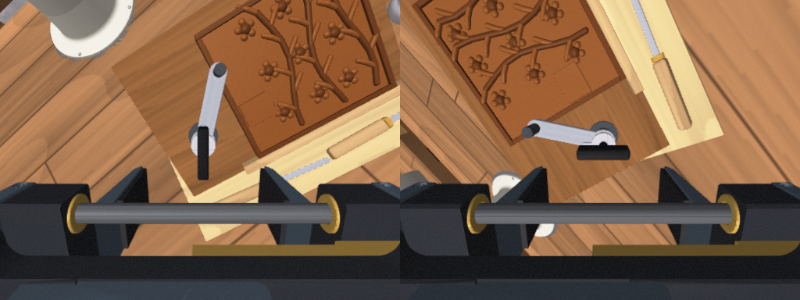

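```bash
python3 - <<'E'
from h import *
C=[dict(np.load(f"w{i}.npz")) for i in (0,1)]
kp=[];pp=[]
for i,(kx,px) in enumerate((((260,196),(279,90)),((260,195),(168,161)))):
    im=cv2.imread(f"pics/w{i}.png");g=im.max(2);m=(g<60).astype(np.uint8);m[232:]=0
    k,lab,st,ce=cv2.connectedComponentsWithStats(m)
    for (x,y),L in ((kx,kp),(px,pp)):
        j=min((j for j in range(1,k) if st[j,4]>20),key=lambda j:np.hypot(*(ce[j]-[x,y])))
        pts=np.argwhere(lab==j)[:,::-1].astype(np.float32);r=cv2.minAreaRect(pts);L.append(ce[j]);print(i,st[j].tolist(),ce[j].round(1),r)
    a=cv2.resize(im[60:240,140:340],None,fx=2,fy=2,interpolation=2)
    cv2.imwrite(f"pics/z{i}.png",a)
cv2.imwrite("pics/z.png",np.hstack([cv2.imread("pics/z0.png"),cv2.imread("pics/z1.png")]))
K,e=tri(C[0],kp[0],C[1],kp[1]);print("knob",K,e)
P,e=tri(C[0],pp[0],C[1],pp[1]);print("peg",P,e,(P-(K-.114*N))@S)
E
```

```text
0 [253, 162, 14, 68, 907] [259.8 195.3] ((259.5, 195.5), (67.0, 13.0), 90.0)
0 [253, 162, 14, 68, 907] [259.8 195.3] ((259.5, 195.5), (67.0, 13.0), 90.0)
1 [227, 182, 67, 22, 1211] [259.9 194.3] ((260.0, 192.5), (21.0, 66.0), 90.0)
1 [162, 158, 17, 16, 132] [171.5 164.2] ((171.1058807373047, 164.02352905273438), (13.191797256469727, 13.191798210144043), 57.52880859375)
knob [0.58274616 0.01148881 0.17634386] [np.float64(9.318971343293113e-05), np.float64(9.318971343290068e-05)]
peg [0.63202679 0.04432846 0.2949474 ] [np.float64(0.025881525722261073), np.float64(0.025881525722261045)] [ 0.02346911 -0.04236804  0.23740167]
```

View pics/z.png

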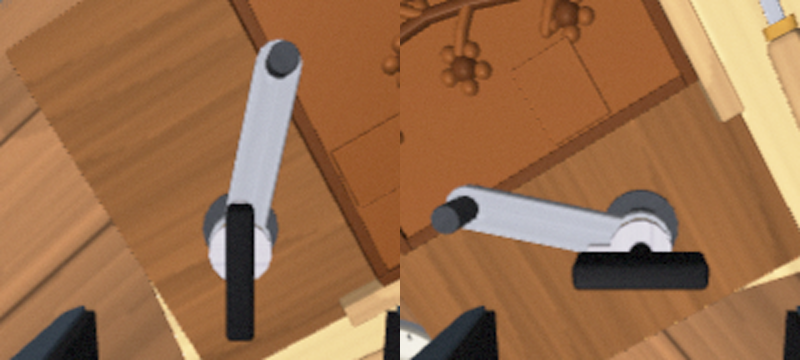

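```bash
python3 - <<'E'
from h import *
C=[dict(np.load(f"w{i}.npz")) for i in (0,1)]
for nm,p in (("knobtop",((259.8,197),(260,197))),("base",((260,175),(261,173.5))),("disc",((260,184),(260,181.5)))):
    X,e=tri(C[0],p[0],C[1],p[1]);print(nm,X,np.round(e,4))
for K in ([.5827,.0115,.1763],):
    K=np.array(K);F=K-.114*N
    for h in (0,5,54,76,100,128): print(h,[proj(c,F+h*1e-3*N).round(1).tolist() for c in C])
    # peg top: two-view
    for nm,p in (("pegtop",((140+283/2,60+63/2),(140+(441-400)/2,60+217/2))),("pegbot",((140+280/2,60+50/2),(140+68/2,60+206/2)))):
        X,e=tri(C[0],p[0],C[1],p[1]);print(nm,X,np.round(e,4),(X-F)@S)
    for al in (60,65,70,75):
        al=np.radians(al);r=np.array([np.sin(al),-np.cos(al),0])*.105
        print(np.degrees(al),[[proj(c,F+S@(r+[0,0,h])).round(1).tolist() for h in (.054,.094)] for c in C])
E
```

```text
knobtop [0.58644656 0.01059334 0.18344014] [0.0005 0.0005]
base [0.53044177 0.022018   0.08141201] [0.0003 0.0003]
disc [0.55723536 0.01724522 0.12942645] [0.0005 0.0005]
0 [[[259.8, 173.4]], [[259.8, 172.7]]]
5 [[[259.8, 174.1]], [[259.8, 173.4]]]
54 [[[259.7, 182.0]], [[259.8, 181.2]]]
76 [[[259.7, 186.4]], [[259.8, 185.5]]]
100 [[[259.7, 191.7]], [[259.8, 190.8]]]
128 [[[259.7, 199.2]], [[259.8, 198.1]]]
pegtop [0.52593494 0.09452534 0.20242404] [0.0019 0.0019] [ 0.07609702 -0.06940892  0.10023081]
pegbot [0.48911041 0.1058445  0.15149519] [0.0031 0.0031] [ 0.08386476 -0.07282448  0.03693853]
59.99999999999999 [[[[259.9, 89.4]], [[259.9, 85.8]]], [[[172.5, 181.0]], [[161.6, 189.2]]]]
65.0 [[[[251.7, 89.8]], [[250.5, 86.2]]], [[[173.5, 188.4]], [[162.7, 197.4]]]]
70.0 [[[[243.5, 90.9]], [[241.2, 87.5]]], [[[175.0, 195.7]], [[164.5, 205.4]]]]
75.0 [[[[235.5, 92.8]], [[232.1, 89.6]]], [[[177.2, 202.7]], [[167.1, 213.3]]]]
```

```bash
cat >> h.py <<'E'
K=np.array([.5817,.0114,.1748]);F=K-.114*N
def peg(al,h):
    return F+S@np.array([.105*np.sin(al),-.105*np.cos(al),h]),R(al-np.pi)
def tang(al): return U*np.cos(al)+Y*np.sin(al)
E
python3 - <<'E'
from h import *
r=np.radians
arm.grip(.036)
p,o=peg(r(48),.16);arm.move_to(p,o)
arm.move_l(peg(r(48),.067)[0],feed=.12)
f0=np.array(arm.current_force());print(arm.current_t(),f0.round(2))
for al in (40,32,24,16,8,3):
    p,o=peg(r(al),.067);arm.move_l(p,o,feed=.12);f=np.array(arm.current_force())-f0
    print(al,round(f@tang(r(al)),2),(f@S).round(2))
al=3
while al>-12:
    al-=.6;p,o=peg(r(al),.067);arm.move_l(p,o,feed=.03);f=np.array(arm.current_force())-f0
    ft=f@tang(r(al));print(round(al,1),round(ft,2))
    if ft>9: break
print(arm.current_t(),(f@S).round(2))
im=arm.snapshot("top");cv2.imwrite("pics/top1.png",im[:,:,::-1]);i2=arm.snapshot("wrist")
cv2.imwrite("pics/m1.png",np.hstack([cv2.resize(im[180:330,180:360,::-1],(480,400),interpolation=2),i2[:,100:420,::-1][:400]] if 0 else [cv2.resize(im[180:330,180:360,::-1],(400,334)),cv2.resize(i2[:,:,::-1],(400,334))]))
E
```

```text
7.5583 [ 0.67  0.01 -0.58]
40 0.5 [ 0.72 -0.08 -0.56]
32 0.03 [ 0.78 -1.18 -0.24]
24 1.04 [ 1.    0.33 -1.03]
16 1.87 [1.9  0.15 0.37]
8 1.73 [1.64 0.76 0.2 ]
3 1.17 [1.17 0.11 0.28]
2.4 1.83
1.8 1.81
1.2 1.24
0.6 -0.09
-0.0 1.56
-0.6 0.6
-1.2 0.57
-1.8 0.24
-2.4 0.31
-3.0 0.77
-3.6 0.68
-4.2 0.72
-4.8 0.86
-5.4 2.87
-6.0 10.96
13.0167 [11.14  1.16  2.69]
```

View pics/m1.png

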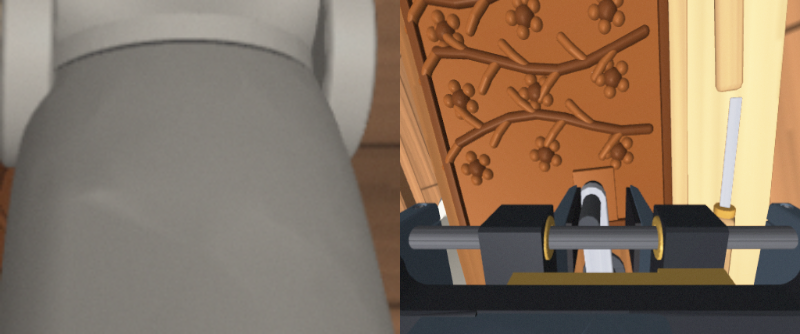

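```bash
python3 - <<'E'
from h import *
r=np.radians
p=np.array(arm.current_ee_pos());arm.move_l(p+.009*tang(r(-6)),feed=.1)
p=np.array(arm.current_ee_pos());arm.move_l(p+.1*N,feed=.25)
arm.grip(.05)
o=R(r(-120));arm.move_to(F+.21*N,o)
c=arm.get_calibration("wrist");i1=arm.snapshot("wrist")
g=i1.max(2);m=(g<60).astype(np.uint8);m[240:]=0
k,lab,st,ce=cv2.connectedComponentsWithStats(m);pr=proj(c,K)[0]
j=min((j for j in range(1,k) if st[j,4]>300),key=lambda j:np.hypot(*(ce[j]-pr)))
print(pr,ce[j],st[j],cv2.minAreaRect(np.argwhere(lab==j)[:,::-1].astype(np.float32)))
arm.move_l(F+.098*N,feed=.12)
f0=np.array(arm.current_force());m0=np.array(arm.current_torque())
arm.grip(0.0)
f=np.array(arm.current_force());mm=np.array(arm.current_torque())
print(arm.current_t(),"w",arm.current_width(),"df",((f-f0)@S).round(2),"dm",((mm-m0)@S).round(3),"m0",(m0@S).round(3),arm.current_grasp_force())
i2=arm.snapshot("wrist")
cv2.imwrite("pics/m2.png",np.hstack([cv2.resize(x[:,:,::-1],(400,300)) for x in (i1,i2)]))
np.savez("base.npz",f0=f0,m0=m0)
E
```

```text
[259.04977691 197.45272606] [259.45005045 197.91624622] [252 163  15  71 991] ((259.0, 198.0), (70.0, 14.0), 90.0)
17.35 w 0.013854697600920958 df [1.41 3.2  1.46] dm [ 0.42  -0.206  0.004] m0 [ 0.006  0.279 -0.007] 30.000171876163222
```

View pics/m2.png

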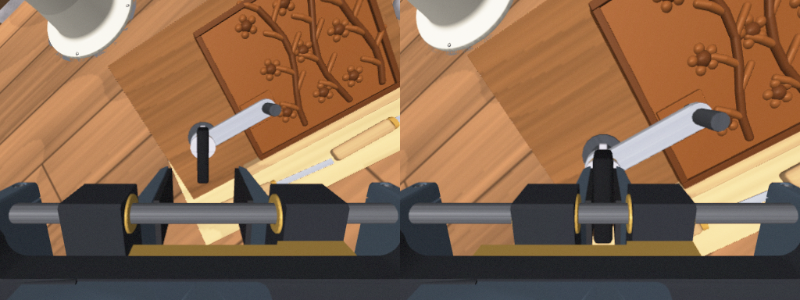

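```bash
cat > turn.py <<'E'
from h import *
b=np.load("base.npz");m0=b["m0"];f0=b["f0"];q=np.array(arm.current_joint_positions());q0=q[5]
def rd(): return np.array([(np.array(arm.current_torque())-m0)@N for _ in range(3)]).mean(),np.linalg.norm(np.array(arm.current_force())-f0)
def turn(d): q[5]+=d;arm.move_joints(q);return rd()
log=[];t0=arm.current_t()
while q[5]-q0<44: print(round(q[5]-q0,1),np.round(turn(11),3),arm.current_t())
pk=0;ok=False
while q[5]-q0<140 and arm.current_t()<46:
    m,f=turn(1.5);log.append((round(q[5]-q0,1),round(m,3),round(f,1),round(arm.current_t(),1)));pk=max(pk,m)
    if f>35: print("force");break
    if pk>.2 and m<pk-.13: ok=True;break
for l in log[::5]+log[-12:]: print(l)
print(ok,pk)
E
python3 turn.py
```

```text
0.0 [0.008 2.582] 17.7083
11.0 [0.03  3.403] 18.0167
22.0 [-0.018  3.726] 18.325
33.0 [0.017 4.857] 18.6333
(np.float64(45.5), np.float64(0.044), np.float64(5.4), 18.9)
(np.float64(53.0), np.float64(0.04), np.float64(5.9), 20.1)
(np.float64(60.5), np.float64(0.076), np.float64(7.0), 21.4)
(np.float64(68.0), np.float64(0.055), np.float64(5.7), 22.6)
(np.float64(75.5), np.float64(0.048), np.float64(6.8), 23.9)
(np.float64(83.0), np.float64(0.07), np.float64(7.2), 25.1)
(np.float64(90.5), np.float64(0.059), np.float64(6.8), 26.4)
(np.float64(98.0), np.float64(0.251), np.float64(6.8), 27.6)
(np.float64(83.0), np.float64(0.07), np.float64(7.2), 25.1)
(np.float64(84.5), np.float64(0.035), np.float64(6.2), 25.4)
(np.float64(86.0), np.float64(0.036), np.float64(6.6), 25.6)
(np.float64(87.5), np.float64(0.032), np.float64(7.1), 25.9)
(np.float64(89.0), np.float64(0.018), np.float64(7.5), 26.1)
(np.float64(90.5), np.float64(0.059), np.float64(6.8), 26.4)
(np.float64(92.0), np.float64(0.089), np.float64(6.9), 26.6)
(np.float64(93.5), np.float64(0.122), np.float64(6.6), 26.9)
(np.float64(95.0), np.float64(0.173), np.float64(7.4), 27.1)
(np.float64(96.5), np.float64(0.195), np.float64(8.4), 27.4)
(np.float64(98.0), np.float64(0.251), np.float64(6.8), 27.6)
(np.float64(99.5), np.float64(0.044), np.float64(6.9), 27.9)
True 0.2506409948100915
```

```bash
python3 - <<'E'
from h import *
b=np.load("base.npz");m0=b["m0"];q=np.array(arm.current_joint_positions())
rd=lambda:round(np.mean([(np.array(arm.current_torque())-m0)@N for _ in range(3)]),3)
print(rd());arm.sleep(.1);print(rd())
for i in range(4):
    q[5]+=1.5;arm.move_joints(q);m=rd();print(i,m)
    if m>.12: break
im=arm.snapshot("wrist");print(arm.current_t())
cv2.imwrite("pics/m3.png",cv2.resize(im[130:330,160:360,::-1],None,fx=3,fy=3,interpolation=2))
E
```

```text
0.044
-0.109
0 -0.075
1 -0.062
2 -0.092
3 0.051
29.0333
```

View pics/m3.png

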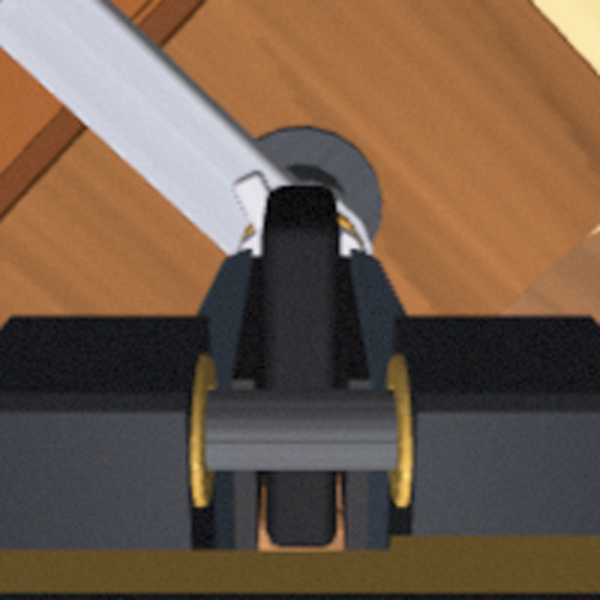

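```bash
python3 - <<'E'
from h import *
arm.grip(.05)
p=np.array(arm.current_ee_pos());arm.move_l(p+.11*N,feed=.15)
im=arm.snapshot("wrist");np.savez("wf.npz",**{k:np.array(v) for k,v in arm.get_calibration("wrist").items()})
print(arm.current_t())
cv2.imwrite("pics/wf.png",im[:,:,::-1])
cv2.imwrite("pics/m4.png",cv2.resize(im[40:240,130:390,::-1],None,fx=3,fy=3,interpolation=2))
E
```

```text
30.675
```

View pics/m4.png

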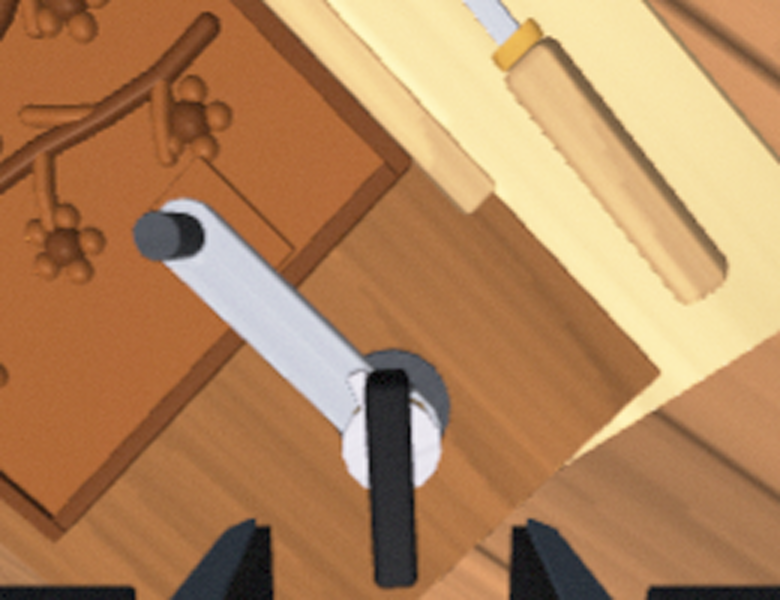

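```bash
python3 -c "
from rig import arm
print(arm.sign_off())"
```

```text
the job is handed in; nothing more can be done
None
```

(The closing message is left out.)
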